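# Set the bench magnifier over a power adaptor

### The arm

A 7-joint arm with a two-finger parallel gripper is mounted at the origin on the work surface. World frame = base frame: x ahead of the robot, y to its left, z up, the work surface at z = 0. Lengths are in m, angles in rad, forces in N, time in s.
With the tool pointing down it reaches from about 0.35 to 0.9 m from the base axis. Payload 8.1 kg.
Tool frame: the origin (TCP) lies at the very end of the fingers, on their centre line; the grasp point (between the pads) lies 19 mm behind it (arm.tcp_to_grasp is the z of the grasp point in the tool frame, in m); z points along the fingers, y is the line along which they close (so a half turn about z gives the same grasp; the last joint's range is limited). The gripper opens to 92 mm and grips with 3 to 60 N. Pads are 19 mm wide; open, the fingers measure 130 mm over their backs; the gripper's body (75 mm by 190 mm) begins 47 mm behind the grasp point.
Start: joints at [1.205, 0.434, 0.025, 1.573, -0.012, 1.134, -0.075], TCP at [0.162, -0.604, 0.227] pointing down, gripper open.
Joint ranges: [-2.62, 2.62], [-0.44, 2.09], [-1.27, 1.32], [0.08, 2.57], [-1.32, 4.46], [0.12, 2], [-2.74, 2.74]. Speed limits (rad/s): [2.22, 2.22, 3.01, 3.01, 3.14, 3.14, 3.14].

### API

Orientations are given as a rotation vector (axis times angle).
In Python, from cell import readout, vision, sign_off, arm gives the robot as it stands. The module is installed in compiled form; this text tells all that it offers.
- The arm moves only by the shell command python3 -m creep 'ROWS' [FORCE]. ROWS is JSON, a list of rows, each a list of 5 numbers: the shift along the tool's x, y, z in units of 4 cm (1.0 is 4 cm), then the turn about the tool's z in units of 4 degrees (1.0 is 4 degrees), then the opening, from 0 (shut) to 1 (fully open). A call has 1 to 12 rows; each row shifts and turns the commanded pose from where the row before left it, along the tool's axes as they then stand; what a row does not reach is not made up. A row lasts 1/8 s, in which the tool goes at most 62.5 mm and 10.7 degrees, less where a joint would pass 70% of its speed; a pose out of reach is approached as far as the arm can. A call with a number of a shift or a turn outside -1 to 1 is refused whole. A call with a gripper value outside its range is refused whole. The fingers move at their own pace and stop on an object; FORCE is the grip in N (left out, the last holds). Time passes only in rows, so rows that do not move let the fingers close. It gives the time, the measured TCP pose, the force, the opening and the grip force at its end, in the units of the state.
- readout.observe(): the state, without advancing time (a new reading comes with each control period).
- vision.get_image(name): name is "side" or "top"; returns a dict with "pixels" (400x640x3 uint8, blue, green, red), "z_map" (400x640 float32, m along the optical axis (not along the pixel's ray), 0 where there is no reading), "camera_matrix" (3x3 intrinsics, pixels), "position" and "rotation" of the camera in the world. Camera axes: x right, y up, looking along -z (the intrinsics and any distortion apply to the point x, -y, -z); pixel columns grow to the right and rows downward; lengths in m; the calibration is good to about 2 mm. A picture is of the moment at which its call begins.
- sign_off(): hands the job in; it is judged then, once.
The state is a dict: "clock": time; "joints": joint angles; "dq": joint speeds; "joint_efforts": joint torques, N m; "position": TCP position; "ee_rot": TCP orientation; "force": force on the tool from outside, world axes, zero at the start; "ft_torque": the same for the moment, N m; "width": opening from 0.0 (shut) to 1.0 (fully open); "gripper_force": force on a finger pad.
Only numpy, scipy, OpenCV 4.12 (cv2) and the standard library are available. Lean on these libraries where they do the work, as an engineer would, in place of code of your own. Each camera call takes 0.05 s, during which the arm holds its last target. There are 200 camera calls.

### The job

Get the bench magnifier ready to inspect the black plug-in power adaptor lying on the bench: swing the magnifier's arm round until the lens is centred above the adaptor, and tip the lens down until it lies level, so that one can look straight down through it. Leave it standing there by its own friction, and do not shift the adaptor or the round tin, meter and screwdriver lying around.

Things in the scene. Friction and masses are not known exactly. Their poses are not given: they have to be found in the camera images.
- adaptor: the work: a black plastic plug-in power adaptor, a plain rectangular block 78 x 50 x 34 mm high with two flat brass prongs on one short end (18 mm long, along its +x), lying loose on the bench. Origin: centre of its underside, at bench height (for centring, use this point's x and y). It lies on one of two places, on one side or the other of the magnifier's starting direction; the tin lies on the other place.
- tin: bystander: a closed round aluminium tin, 71 mm across, 36 mm high, loose. Origin: centre of its underside
- meter: bystander: a yellow hand multimeter lying on its back, 170 x 88 x 40 mm, loose. Origin: centre of its underside
- screwdriver: bystander: a screwdriver lying on the bench with a red handle, about 200 mm long, loose; its +x runs from the handle to the tip
- post_top (a point): the magnifier stands on a fixed round grey base (140 mm across, 22 mm high) with a steel post, placed on the far side of the adaptor as seen from the robot. This point is on the post's axis 190 mm above the bench, the height of the arm's middle: the vertical axis about which the white arm swings. The swing hinge has friction: it takes about 3 N sideways at the handle, and stays where released
- tip_hinge (a point): middle of the level hinge (axis across the arm) at the arm's free end, 150 mm from post_top at the same height, 190 mm: the lens head tips about it, with friction (3 to 5 N at the handle) and stays where released
- lens_center (a point): centre of the round lens, 70 mm from tip_hinge. The lens and its white rim form a disc 114 mm across and 14 mm thick. When the head is level this point is 190 mm above the bench and 220 mm from the post's axis; the adaptor lies close to that circle (within about 10 mm), so the arm's swing alone centres the lens over it. Its own z axis is the lens's axis, vertical when the lens is level
- handle_mid (a point): middle of the head's black handle, a round bar of 20 mm diameter, sticking out of the rim away from the post: its axis runs from tip_hinge through lens_center; it runs from 122 to 195 mm from tip_hinge; this point is on its axis, 160 mm from tip_hinge. It is level, 190 mm above the bench, when the lens is level; it points up and outward at the start. Can be pinched across, or pressed down from above
- swing_arm (a joint): angle of the arm about the post, rad, positive counter-clockwise seen from above; 0 means that the arm points along the stand's own -x, roughly towards the robot (the stand itself is set down turned by up to 0.2 rad). Range -1.3 to 1.3
- lens_head (a joint): angle of the lens head above level, rad: 0 is level, positive is handle up. There is no stop at level: range -0.5 to 1.2
Not all that is in view belongs to the job. What is shaped like the adaptor but blue, pink or purple is not meant.

How it is judged:
By the outcome, as a careful person would: the job done as asked, in the order asked, and still so for the second after the job is handed in, with the robot touching nothing.
It also fails if it takes over 51 s, if anything falls off the work surface, if the arm or the gripper's body presses on something with over 40 N, if the wrist force passes 120 N, or if a joint passes its speed limit or range.

## Working session

There is one attempt and no reset: what is moved stays moved. The work goes in short steps, Python scripts to look and compute and a shell command to move; the robot and the scene stay as the last step left them, time stands still between calls to the robot, and variables do not carry over. Pictures are saved under pics/ and viewed, at most 10 in all, crops included, and the job is handed in when it is done.

```bash
mkdir -p pics; cat > h.py <<'E'
import numpy as np, cv2
from cell import vision, readout
from scipy.spatial.transform import Rotation as R
def get(n):
    im=vision.get_image(n); return im
def cloud(im):
    z=im["z_map"]; K=np.array(im["camera_matrix"]); h,w=z.shape
    u,v=np.meshgrid(np.arange(w),np.arange(h))
    p=np.stack([(u-K[0,2])/K[0,0]*z,-(v-K[1,2])/K[1,1]*z,-z],-1)
    Rm=np.array(im["rotation"])
    if Rm.shape!=(3,3): Rm=R.from_rotvec(Rm).as_matrix() if Rm.size==3 else None
    P=p@Rm.T+np.array(im["position"]); P[z==0]=np.nan
    return P
E
python3 - <<'E'
from h import *
for n in("top","side"):
    im=get(n); cv2.imwrite(f"pics/{n}0.png",im["pixels"]); np.savez(f"/tmp/{n}0.npz",**im)
    print(n,im["position"],np.array(im["rotation"]).round(3),np.array(im["camera_matrix"]).round(1).tolist(),[k for k in im])
s=readout.observe(); print(s)
E
```

```text
top [ 0.33476888 -0.00560834  1.4781367 ] [ 0.16  -0.157 -1.619] [[486.3, 0.0, 321.9], [0.0, 486.3, 198.1], [0.0, 0.0, 1.0]] ['pixels', 'z_map', 'camera_matrix', 'position', 'rotation']
side [0.01382133 0.95289557 1.05943423] [ 0.302 -1.135 -2.356] [[506.1, 0.0, 318.4], [0.0, 506.1, 197.9], [0.0, 0.0, 1.0]] ['pixels', 'z_map', 'camera_matrix', 'position', 'rotation']
{'clock': 0.1, 'joints': array([ 1.20539586,  0.4351778 ,  0.02498832,  1.57400648, -0.01160103,
        1.13400664, -0.07508534]), 'dq': array([-0.00031355, -0.00124236,  0.00089806, -0.00269865,  0.00039437,
        0.00046318,  0.00040692]), 'joint_efforts': array([ 3.73176037e-03, -6.69127536e+01,  9.88445878e-01, -3.15141928e+01,
       -6.04683906e-02,  3.73833231e-02,  8.71156408e-05]), 'position': array([ 0.16218608, -0.60310973,  0.22600827]), 'ee_rot': array([-3.11312036e+00, -4.11326854e-01,  5.11858057e-04]), 'force': array([-0.26765366,  0.11802108,  0.23448429]), 'ft_torque': array([ 0.0130614 ,  0.01511426, -0.00208797]), 'gripper_force': 0.0, 'width': 0.9984092150665861}
```

View pics/top0.png

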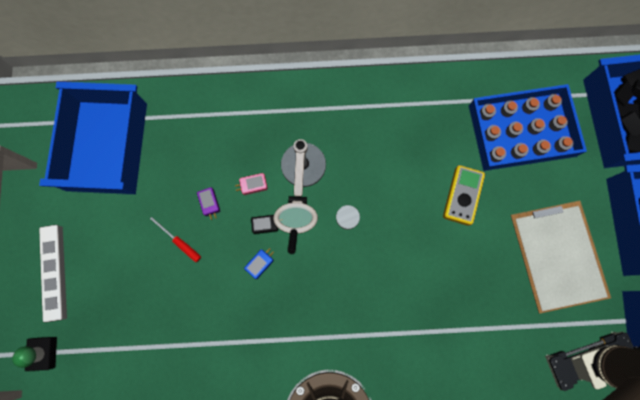

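View pics/side0.png

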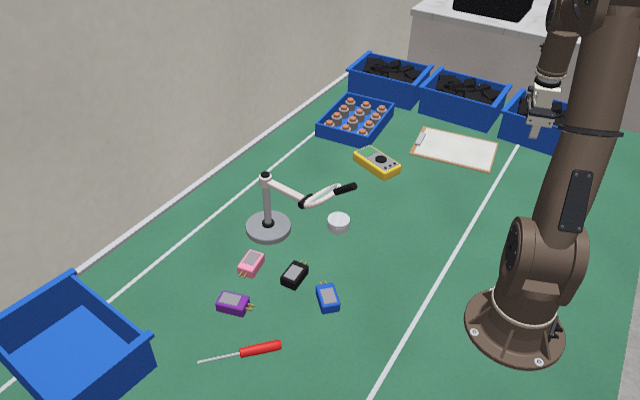

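The top view shows the black adaptor at about (263,224), the lens at (296,217), the handle at (293,242), the post top at (300,146) and the tin at (348,217). In the side view the adaptor is at (294,274), the handle at (345,188) and the post top at (265,177). Next I'll turn these into positions.

```bash
python3 - <<'E'
from h import *
for n,pts in (("top",dict(post=(300,146),base=(303,163),adaptor=(263,224),handle=(293,242),tin=(348,217),joint=(298,200),lens=(296,217),blue=(259,264))),("side",dict(post=(265,177),adaptor=(294,274),adtop=(295,271),handle=(345,188),joint=(306,202),tin=(339,219)))):
    P=cloud(np.load(f"/tmp/{n}0.npz"))
    for k,(u,v) in pts.items(): print(n,k,P[v,u].round(3))
    im=np.load(f"/tmp/{n}0.npz")["pixels"].astype(int)
    dark=im.max(-1)<70
    # handle : dark, z 0.15-.35 ; adaptor block: z .02-.05 near region
    reg=(P[...,0]>.2)&(P[...,0]<.75)&(abs(P[...,1])<.3)
    m=dark&reg&(P[...,2]>.19)
    ys,xs=np.nonzero(m); q=P[m]; 
    print(n,"handle pts",len(q), np.percentile(q,[2,50,98],axis=0).round(3).tolist())
    hsv=cv2.cvtColor(im.astype(np.uint8),cv2.COLOR_BGR2HSV)
    m=reg&(P[...,2]>.024)&(P[...,2]<.05)&(hsv[...,1]<70)
    nl,lab,st,c=cv2.connectedComponentsWithStats(m.astype(np.uint8))
    for i in range(1,nl):
        if st[i,4]>60:
            q=P[lab==i]; print(n,"blob",c[i].round(),st[i,4],cv2.minAreaRect(q[:,:2].astype(np.float32)*1000),np.median(q[:,2]).round(3))
E
```

```text
top post [0.74  0.041 0.212]
top base [0.698 0.036 0.189]
top adaptor [0.559 0.17  0.035]
top handle [0.468 0.065 0.31 ]
top tin [ 0.565 -0.086  0.04 ]
top joint [0.593 0.054 0.201]
top lens [0.541 0.059 0.237]
top blue [0.441 0.185 0.032]
top handle pts 314 [[0.444, 0.033, 0.195], [0.493, 0.064, 0.284], [0.747, 0.078, 0.321]]
top blob [254. 182.] 201 ((689.3568115234375, 193.13253784179688), (37.71240234375, 52.949771881103516), 7.275735855102539) 0.035
top blob [347. 217.] 429 ((566.8950805664062, -83.37275695800781), (66.55294799804688, 68.64226531982422), 87.1788101196289) 0.036
top blob [263. 224.] 344 ((560.2593994140625, 168.0758056640625), (47.7586669921875, 72.25566101074219), 4.241344451904297) 0.034
top blob [256. 265.] 170 ((438.1118469238281, 192.91439819335938), (31.91631507873535, 47.6075439453125), 45.83776092529297) 0.035
side post [0.735 0.05  0.209]
side adaptor [0.552 0.179 0.035]
side adtop [0.556 0.168 0.035]
side handle [0.467 0.077 0.301]
side joint [0.574 0.088 0.216]
side tin [ 0.564 -0.084  0.035]
side handle pts 234 [[0.443, 0.037, 0.194], [0.484, 0.074, 0.284], [0.745, 0.081, 0.318]]
side blob [338. 219.] 317 ((566.8848876953125, -84.71514892578125), (69.6959228515625, 71.57731628417969), 61.12276840209961) 0.034
side blob [269. 222.] 87 ((734.8477172851562, 36.446197509765625), (51.733333587646484, 26.900278091430664), 85.16845703125) 0.034
side blob [251. 257.] 196 ((690.9525146484375, 190.78030395507812), (43.62657165527344, 62.25023651123047), 11.114944458007812) 0.034
side blob [294. 272.] 390 ((559.09814453125, 169.27444458007812), (50.13777542114258, 78.0195083618164), 3.864694118499756) 0.033
side blob [328. 295.] 190 ((437.2893371582031, 191.64047241210938), (33.86035919189453, 51.955841064453125), 43.57463455200195) 0.034
```

```bash
cat >> h.py <<'E'
def ray(im,u,v,h):
    K=np.array(im["camera_matrix"]); Rm=R.from_rotvec(im["rotation"]).as_matrix()
    d=Rm@np.array([(u-K[0,2])/K[0,0],-(v-K[1,2])/K[1,1],-1.]); p=np.array(im["position"])
    return p+d*(h-p[2])/d[2]
def go(x,y,z,yawr):
    "shift/turn units to bring TCP to xyz with tool x along azimuth yawr (mod pi)"
    s=readout.observe(); Rm=R.from_rotvec(s["ee_rot"]).as_matrix()
    d=Rm.T@(np.array([x,y,z])-s["position"])/.04
    t=Rm.T@np.array([np.cos(yawr),np.sin(yawr),0]); a=np.degrees(np.arctan2(t[1],t[0]))
    print("pos",s["position"].round(4),"tool x",Rm[:,0].round(3),"z",Rm[:,2].round(3),"shift",d.round(2),"turn",(a/4).round(2),"or",((a+180)%360/4-0).round(2),((a-180)/4).round(2),"q",s["joints"].round(2),"t",s["clock"],"F",s["force"].round(1),"w",s["width"].round(3),s["gripper_force"])
def head(tag):
    "post axis, handle points and head angle from both views"
    A=[];
    for n in("top","side"):
        im=get(n); np.savez(f"/tmp/{n}{tag}.npz",**im); cv2.imwrite(f"pics/{n}{tag}.png",im["pixels"])
        P=cloud(im); A.append((im,P))
    return A
E
python3 - <<'E'
from h import *
for n in("top","side"):
    im=np.load(f"/tmp/{n}0.npz"); P=cloud(im); px=im["pixels"].astype(int)
    reg=(P[...,0]>.6)&(P[...,0]<.85)&(abs(P[...,1]-.04)<.12)
    m=reg&(P[...,2]>.017)&(P[...,2]<.027)
    q=P[m][:,:2]; h=cv2.convexHull((q*1000).astype(np.float32)); print(n,"base",cv2.minEnclosingCircle(h))
    m=reg&(P[...,2]>.196)&(np.hypot(P[...,0]-.738,P[...,1]-.042)<.03); q=P[m]; print("cap",np.median(q,0).round(3),q.max(0).round(3),q.min(0).round(3))
    # head white+dark pts, z>.2, x<.6
    m=(P[...,0]>.4)&(P[...,0]<.495)&(abs(P[...,1]-.06)<.06)&(P[...,2]>.22); q=P[m]
    c=q.mean(0); d=np.linalg.svd(q-c)[2][0]; print("handle",c.round(3),d.round(3),len(q),"elev",np.arcsin(abs(d[2])),"az",np.arctan2(d[1],-d[0]))
go(.466,.068,.40,np.pi-.096)
E
```

```text
top base ((719.7783203125, 68.21507263183594), 102.3733139038086)
cap [0.737 0.043 0.207] [0.761 0.061 0.222] [0.709 0.025 0.196]
handle [0.467 0.069 0.304] [-0.812  0.095  0.575] 173 elev 0.6131379530059654 az 0.11664492825494996
side base ((720.5189208984375, 66.50357818603516), 104.41790008544922)
cap [0.736 0.047 0.206] [0.763 0.061 0.217] [0.71  0.024 0.196]
handle [0.466 0.074 0.299] [ 0.763  0.02  -0.646] 166 elev 0.7026032885632009 az 3.115028518707052Traceback (most recent call last):
  File "<stdin>", line 11, in <module>
  File "h.py", line 23, in go
    print("pos",s["position"].round(4),"tool x",Rm[:,0].round(3),"z",Rm[:,2].round(3),"shift",d.round(2),"turn",(a/4).round(2),"or",((a+180)%360/4-0).round(2),((a-180)/4).round(2),"q",s["joints"].round(2),"t",s["clock"],"F",s["force"].round(1),"w",s["width"].round(3),s["gripper_force"])
                                                                                                                                                                                                                                                        ^^^^^^^^^^^^^^^^
AttributeError: 'float' object has no attribute 'round'
```

```bash
sed -i 's/s\["width"\].round(3),/round(s["width"],3),/' h.py; python3 -c "
from h import *
go(.466,.068,.40,np.pi-.094)"
```

```text
pos [ 0.1622 -0.6031  0.226 ] tool x [ 0.966  0.26  -0.   ] z [-0.001  0.001 -1.   ] shift [ 11.69 -14.24  -4.33] turn -39.89 or 5.11 -84.89 q [ 1.21  0.44  0.02  1.57 -0.01  1.13 -0.08] t 0.1 F [-0.3  0.1  0.2] w 0.998 0.0
```

```bash
python3 -m creep '[[0,0,-1,0,1],[0,0,-1,0,1],[0,0,-1,0,1],[0,0,-1,0,1],[0.5,-0.6,-0.33,0,1],[0.78,-0.95,0,0,1],[0.78,-0.95,0,0,1],[0.78,-0.95,0,0,1],[0.78,-0.95,0,0,1],[0.78,-0.95,0,0,1],[0.78,-0.95,0,0,1],[0.78,-0.95,0,0,1]]'; python3 -c "
from h import *
go(.466,.068,.40,np.pi-.094)"
```

```text
clock: 1.6
position: [0.3175, -0.2599, 0.3997]
ee_rot: [-3.114, -0.411, 0.0]
force: [0.6, 0.3, -0.4]
width: 0.997
gripper_force: 0.0
pos [ 0.3175 -0.2599  0.3997] tool x [ 0.966  0.26  -0.   ] z [-0. -0. -1.] shift [ 5.71 -6.95 -0.01] turn -39.89 or 5.11 -84.89 q [ 0.8  -0.01 -0.24  1.72 -0.    1.43 -0.75] t 1.6 F [ 0.6  0.3 -0.4] w 0.997 0.0
```

```bash
python3 -m creep '[[0.78,-0.95,0,0,1],[0.78,-0.95,0,0,1],[0.78,-0.95,0,0,1],[0.78,-0.95,0,0,1],[0.78,-0.95,0,0,1],[0.78,-0.95,0,0,1],[0.78,-0.95,0,0,1],[0.25,-0.3,0,1,1],[0,0,0,1,1],[0,0,0,1,1],[0,0,0,1,1],[0,0,0,1,1]]'; python3 - <<'E'
from h import *
go(.466,.068,.273,np.pi-.094)
A=head(1)
for im,P in A:
    px=im["pixels"]
cv2.imwrite("pics/c1.png",np.hstack([cv2.resize(A[0][0]["pixels"][110:310,200:400],(400,400),interpolation=2),cv2.resize(A[1][0]["pixels"][100:300,220:420],(400,400),interpolation=2)]))
E
```

```text
clock: 3.1
position: [0.4654, 0.0661, 0.3995]
ee_rot: [3.138, -0.139, -0.001]
force: [-0.2, -0.0, -0.3]
width: 0.999
gripper_force: 0.0
pos [0.4654 0.0661 0.3995] tool x [ 0.996 -0.088 -0.001] z [-0.001 -0.    -1.   ] shift [ 0.01 -0.05  3.16] turn -44.92 or 0.08 -89.92 q [ 0.3   0.13 -0.63  1.59  0.08  1.45 -1.99] t 3.1 F [-0.2 -0.  -0.3] w 0.999 0.0
```

View pics/c1.png

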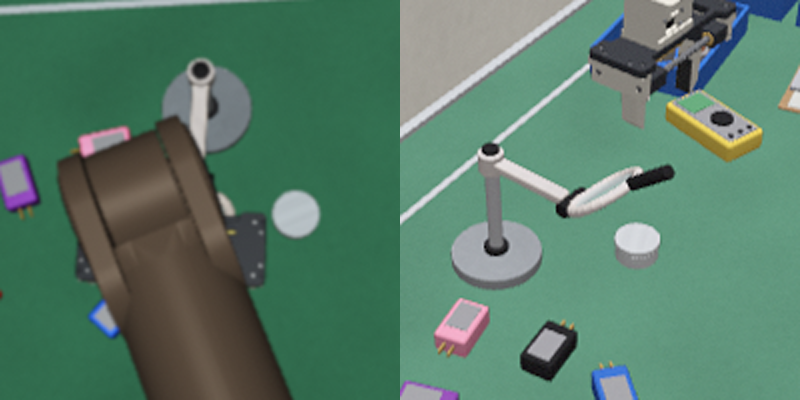

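The side view shows the gripper above the handle, still clear of it, and the adaptor, tin and meter undisturbed. The clockwise swing would push joint 7 past its range, so I'll flip the tool half a turn first.

```bash
for i in 1; do python3 -m creep '[[0,0,0,-1,1],[0,0,0,-1,1],[0,0,0,-1,1],[0,0,0,-1,1],[0,0,0,-1,1],[0,0,0,-1,1],[0,0,0,-1,1],[0,0,0,-1,1],[0,0,0,-1,1],[0,0,0,-1,1],[0,0,0,-1,1],[0,0,0,-1,1]]' ; done; python3 -c "
from h import *
go(.466,.068,.40,np.pi-.094)"
```

```text
clock: 4.7
position: [0.4655, 0.0661, 0.3997]
ee_rot: [-2.92, -1.159, 0.001]
force: [-0.0, 0.5, -0.2]
width: 0.998
gripper_force: 0.0
pos [0.4655 0.0661 0.3997] tool x [ 0.728  0.686 -0.   ] z [-0. -0. -1.] shift [ 0.04 -0.03 -0.01] turn -32.83 or 12.17 -77.83 q [ 0.37  0.14 -0.72  1.58  0.09  1.45 -1.16] t 4.7 F [-0.   0.5 -0.2] w 0.998 0.0
```

```bash
python3 -m creep '[[0,0,0,-1,1],[0,0,0,-1,1],[0,0,0,-1,1],[0,0,0,-1,1],[0,0,0,-1,1],[0,0,0,-1,1],[0,0,0,-1,1],[0,0,0,-1,1],[0,0,0,-1,1],[0,0,0,-1,1],[0,0,0,-1,1],[0,0,0,-1,1]]'; python3 -m creep '[[0,0,0,-1,1],[0,0,0,-1,1],[0,0,0,-1,1],[0,0,0,-1,1],[0,0,0,-1,1],[0,0,0,-1,1],[0,0,0,-1,1],[0,0,0,-1,1],[0,0,0,-1,1],[0,0,0,-1,1],[0,0,0,-1,1],[0,0,0,-1,1]]'; python3 -m creep '[[0,0,0,-1,1],[0,0,0,-1,1],[0,0,0,-1,1],[0,0,0,-1,1],[0,0,0,-1,1],[0,0,0,-1,1],[0,0,0,-1,1],[0,0,0,-1,1],[0,0,0,-0.8,1]]'; python3 -c "
from h import *
go(.464,.068,.273,np.pi-.094)"
```

```text
clock: 6.2
position: [0.4655, 0.0661, 0.3997]
ee_rot: [-2.196, -2.246, 0.001]
force: [0.0, -0.4, 0.5]
width: 1.003
gripper_force: 0.0
clock: 7.7
position: [0.4655, 0.0661, 0.3997]
ee_rot: [-1.093, -2.945, 0.0]
force: [0.7, 0.6, 0.0]
width: 1.004
gripper_force: 0.0
clock: 8.82
position: [0.4655, 0.0661, 0.3997]
ee_rot: [-0.151, -3.138, 0.0]
force: [-0.7, 0.2, -0.0]
width: 1.0
gripper_force: 0.0
pos [0.4655 0.0661 0.3997] tool x [-0.995  0.096  0.   ] z [-0. -0. -1.] shift [0.04 0.04 3.17] turn -0.03 or 44.97 -45.03 q [ 0.61  0.21 -1.03  1.57  0.18  1.47  1.05] t 8.825 F [-0.7  0.2 -0. ] w 1.0 0.0
```

```bash
python3 -m creep '[[0.04,0.04,0.8,0,1],[0,0,0.8,0,1],[0,0,0.8,0,1],[0,0,0.7,0,1],[0,0,0,0,1]]'; python3 -m creep '[[0,0,0,0,0.1],[0,0,0,0,0.1],[0,0,0,0,0.1],[0,0,0,0,0.1],[0,0,0,0,0.1],[0,0,0,0,0.1]]' 12; python3 -c "
from h import *
go(.464,.068,.273,np.pi-.094)
P=head(2)
cv2.imwrite('pics/c2.png',cv2.resize(P[1][0]['pixels'][130:280,230:400],(680,600),interpolation=2))"
```

```text
clock: 9.45
position: [0.4629, 0.0674, 0.2744]
ee_rot: [-0.155, -3.134, 0.001]
force: [0.4, 0.9, -0.2]
width: 0.997
gripper_force: 0.0
clock: 10.2
position: [0.4642, 0.0679, 0.2759]
ee_rot: [-0.157, -3.138, 0.0]
force: [0.2, 0.0, -1.3]
width: 0.396
gripper_force: 0.0
pos [0.4642 0.0679 0.2759] tool x [-0.995  0.1    0.   ] z [-0. -0. -1.] shift [0.   0.   0.07] turn -0.09 or 44.91 -45.09 q [ 0.57  0.28 -1.01  1.8   0.26  1.2   0.95] t 10.2 F [ 0.2  0.  -1.3] w 0.396 0.0
```

View pics/c2.png

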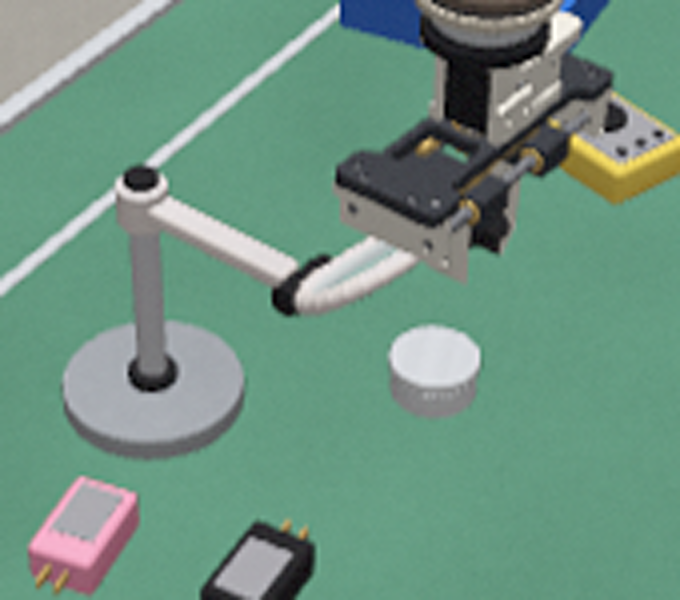

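The fingers straddle the handle and are still closing, so I'll keep closing.

```bash
python3 -m creep '[[0,0,0.07,0,0.1],[0,0,0,0,0.1],[0,0,0,0,0.1],[0,0,0,0,0.1],[0,0,0,0,0.1],[0,0,0,0,0.1]]' 12; python3 -c "
from h import *
go(.464,.068,.273,np.pi-.094)
post=np.array([.737,.043]);t0=np.arctan2(.0685-.043,.737-.464)
r=np.hypot(.0685-.043,.737-.464); a=np.array([.559,.169]);t1=np.arctan2(a[1]-.043,.737-a[0]); print(r,t0,t1)
s=(t1-t0)/8; c=2*r*np.sin(s/2)/.04; print('chord per row',c,'x',c*np.sin(s/2),'y',c*np.cos(s/2),'turn',np.degrees(s)/4)"
```

```text
clock: 11.05
position: [0.4638, 0.0678, 0.273]
ee_rot: [-0.157, -3.137, 0.001]
force: [-5.4, -1.2, 4.3]
width: 0.213
gripper_force: 12.0
pos [0.4638 0.0678 0.273 ] tool x [-0.995  0.1    0.001] z [-0.001 -0.    -1.   ] shift [-0.  0. -0.] turn -0.09 or 44.91 -45.09 q [ 0.57  0.29 -1.01  1.81  0.26  1.19  0.95] t 11.05 F [-5.4 -1.2  4.3] w 0.213 12.000152617692947
0.27418834767363837 0.0931363556398252 0.6159851195078301
chord per row 0.447917267408539 x 0.014634456945014957 y 0.4476781333867638 turn 0.9361571091646516
```

```bash
python3 -m creep '[[-0.0065,0.3,0,0.625,0.1],[-0.0065,0.3,0,0.625,0.1],[-0.0065,0.3,0,0.625,0.1],[-0.0065,0.3,0,0.625,0.1],[-0.0065,0.3,0,0.625,0.1],[-0.0065,0.3,0,0.625,0.1]]'; python3 -c "
from h import *
p=np.array([.737-.274*np.cos(.616),.043+.274*np.sin(.616)]); print(p)
go(*p,.273,np.pi-.616)"
```

```text
clock: 11.8
position: [0.4803, 0.1382, 0.273]
ee_rot: [-0.567, -3.089, 0.001]
force: [-4.6, -2.3, 3.2]
width: 0.215
gripper_force: 12.0
[0.51336227 0.20131035]
pos [0.4803 0.1382 0.273 ] tool x [-0.935  0.355  0.001] z [-0.001 -0.    -1.   ] shift [-0.21  1.77 -0.  ] turn 3.62 or 48.62 -41.38 q [ 0.35  0.33 -0.94  1.75  0.29  1.21  0.54] t 11.8 F [-4.6 -2.3  3.2] w 0.215 12.004275619983673
```

```bash
python3 -m creep '[[-0.0065,0.3,0,0.625,0.1],[-0.0065,0.3,0,0.625,0.1],[-0.0065,0.3,0,0.625,0.1],[-0.0065,0.3,0,0.625,0.1],[-0.0065,0.3,0,0.625,0.1],[-0.005,0.26,0,0.55,0.1],[0,0,0,0,0.1]]'; python3 - <<'E'
from h import *
p=np.array([.737-.274*np.cos(.616),.043+.274*np.sin(.616)])
go(*p,.273,np.pi-.616)
A=head(3)
for im,P in A: # arm white points between post and hinge, near z .19-.21
    hsv=cv2.cvtColor(im["pixels"],cv2.COLOR_BGR2HSV)
    d=P[...,:2]-[.737,.043]; r=np.hypot(d[...,0],d[...,1])
    m=(r>.04)&(r<.125)&(abs(P[...,2]-.2)<.025)&(hsv[...,1]<60)&(hsv[...,2]>120)
    q=P[m]; print(len(q),"arm az",np.median(np.arctan2(d[m][:,1],-d[m][:,0])))
cv2.imwrite('pics/c3.png',np.hstack([cv2.resize(A[0][0]["pixels"][110:310,200:400],(400,400),interpolation=2),cv2.resize(A[1][0]["pixels"][130:330,200:400],(400,400),interpolation=2)]))
E
```

```text
clock: 12.68
position: [0.5139, 0.2016, 0.2731]
ee_rot: [-0.953, -2.993, -0.004]
force: [-0.4, 4.5, -0.8]
width: 0.211
gripper_force: 12.0
pos [0.5139 0.2016 0.2731] tool x [-0.816  0.578  0.001] z [ 0.001  0.002 -1.   ] shift [ 0.01 -0.01  0.  ] turn -0.01 or 44.99 -45.01 q [ 0.15  0.41 -0.86  1.64  0.32  1.25  0.18] t 12.675 F [-0.4  4.5 -0.8] w 0.211 12.000123113393784
256 arm az 0.6363199263530712
35 arm az 0.604367112981163
```

View pics/c3.png

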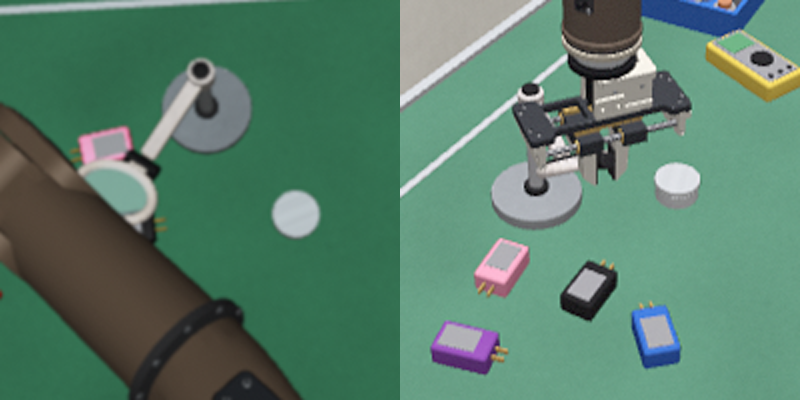

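The top view shows the arm swung to azimuth about 0.62 with the lens near the adaptor, and nothing has been disturbed. Next I'll tip the head along its arc.

```bash
python3 -m creep '[[0.141,0,0.182,0,0.1],[0.13,0,0.19,0,0.1],[0.119,0,0.197,0,0.1],[0.108,0,0.203,0,0.1],[0.096,0,0.209,0,0.1],[0.084,0,0.214,0,0.1],[0.071,0,0.219,0,0.1],[0.059,0,0.222,0,0.1],[0.046,0,0.225,0,0.1],[0.033,0,0.228,0,0.1],[0.02,0,0.229,0,0.1],[0.007,0,0.23,0,0.1]]'; python3 -m creep '[[0,0,0,0,0.1],[0,0,0,0,0.1]]'; python3 - <<'E'
from h import *
p=np.array([.737-.3106*np.cos(.616),.043+.3106*np.sin(.616)])
go(*p,.171,np.pi-.616)
A=head(4)
for im,P in A:
    hsv=cv2.cvtColor(im["pixels"],cv2.COLOR_BGR2HSV)
    d=P[...,:2]-[.737,.043]; r=np.hypot(d[...,0],d[...,1]); az=np.arctan2(d[...,1],-d[...,0])
    m=(r>.16)&(r<.28)&(abs(P[...,2]-.19)<.03)&(abs(az-.62)<.3)
    q=P[m]; c=np.linalg.lstsq(np.c_[q[:,:2]-[.559,.169],np.ones(len(q))],q[:,2],rcond=None)[0]; print(len(q),"rim plane",c.round(3),"rim pts bounds",q.min(0).round(3),q.max(0).round(3))
cv2.imwrite('pics/c4.png',np.hstack([cv2.resize(A[0][0]["pixels"][110:310,200:400],(400,400),interpolation=2),cv2.resize(A[1][0]["pixels"][130:330,200:400],(400,400),interpolation=2)]))
E
```

```text
clock: 14.28
position: [0.4836, 0.2223, 0.1715]
ee_rot: [0.954, 2.993, 0.004]
force: [-3.9, 4.6, 2.8]
width: 0.214
gripper_force: 12.0
clock: 14.52
position: [0.4832, 0.2217, 0.1708]
ee_rot: [-0.953, -2.992, -0.002]
force: [-3.0, 6.0, -4.9]
width: 0.21
gripper_force: 12.0
pos [0.4832 0.2217 0.1708] tool x [-0.816  0.579  0.002] z [-0.001  0.002 -1.   ] shift [ 0.    0.02 -0.01] turn -0.01 or 44.99 -45.01 q [ 0.08  0.47 -0.83  1.82  0.4   1.02  0.04] t 14.525 F [-3.   6.  -4.9] w 0.21 12.009624391794205
1245 rim plane [-0.03   0.024  0.197] rim pts bounds [0.507 0.111 0.188] [0.618 0.224 0.206]
246 rim plane [0.001 0.037 0.195] rim pts bounds [0.508 0.12  0.189] [0.619 0.218 0.203]
```

View pics/c4.png

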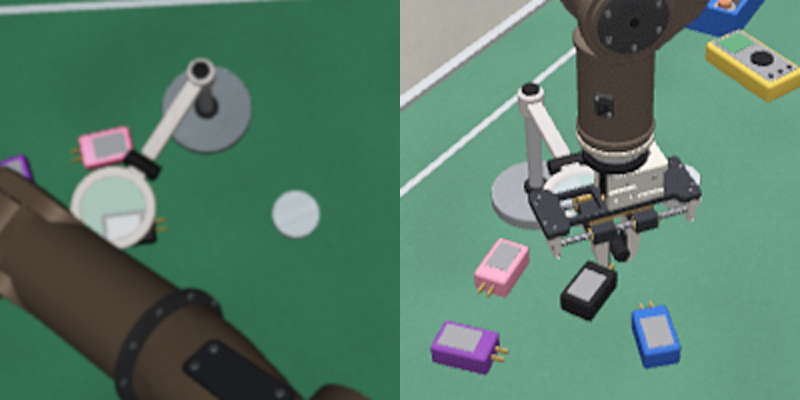

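The lens looks level to within about 2°, over the adaptor (seen through the glass at about (120,225) in the crop). I'll release, lift clear and check.

```bash
python3 -m creep '[[0,0,0,0,0.6],[0,0,0,0,0.6],[0,0,0,0,0.6],[0,0,0,0,0.6],[0,0,0,0,0.6]]'; python3 -m creep '[[0,0,-0.5,0,0.6],[0,0,-1,0,0.6],[0,0,-1,0,0.6],[0,0,-1,0,0.6],[0,0,-1,0,0.6],[0,-1,0,0,0.6],[0,-1,0,0,0.6],[0,-1,0,0,0.6],[0,-1,0,0,0.6],[0,-1,0,0,0.6],[0,-1,0,0,0.6],[0,0,0,0,0.6]]'; cat > m.py <<'E'
from h import *
import sys
A=head(sys.argv[1])
for im,P in A:
    hsv=cv2.cvtColor(im["pixels"],cv2.COLOR_BGR2HSV)
    d=P[...,:2]-[.737,.043]; r=np.hypot(d[...,0],d[...,1]); az=np.arctan2(d[...,1],-d[...,0])
    rad=np.array([-np.cos(.616),np.sin(.616)]); tan=np.array([-np.sin(.616),-np.cos(.616)])
    s=d@rad; t=d@tan
    for nm,m in (("arm",(s>.03)&(s<.13)&(abs(t)<.03)),("rim",(s>.16)&(s<.279)&(abs(t)<.08)&(hsv[...,2]>130)),("handle",(s>.282)&(s<.36)&(abs(t)<.06))):
        m&=abs(P[...,2]-.19)<.04; q=P[m]
        if len(q)<15: print(nm,len(q)); continue
        S,T=s[m],t[m]; c=np.linalg.lstsq(np.c_[S,np.ones(len(q))],q[:,2],rcond=None)[0]
        k=np.polyfit(S,T,1)
        print(nm,len(q),"slope",c[0].round(3),"z",np.median(q[:,2]).round(3),"s",S.min().round(3),S.max().round(3),"t",T.min().round(3),T.max().round(3),"med t",np.median(T).round(4),"tslope",k[0].round(3))
    m=(P[...,2]>.024)&(P[...,2]<.045)&(abs(P[...,0]-.56)<.06)&(abs(P[...,1]-.17)<.06)
    print("adaptor",m.sum(),cv2.minAreaRect(P[m][:,:2].astype(np.float32)*1000))
cv2.imwrite(f'pics/d{sys.argv[1]}.png',np.hstack([cv2.resize(A[0][0]["pixels"][110:310,200:400],(400,400),interpolation=2),cv2.resize(A[1][0]["pixels"][130:330,200:400],(400,400),interpolation=2)]))
s=readout.observe();print(s["clock"],s["position"],s["joints"].round(2))
E
python3 m.py 5
```

```text
clock: 15.25
position: [0.484, 0.2209, 0.1712]
ee_rot: [0.957, 2.992, -0.0]
force: [-0.5, -0.8, 0.3]
width: 0.6
gripper_force: 0.0
clock: 16.75
position: [0.3434, 0.0235, 0.3513]
ee_rot: [0.963, 2.989, -0.003]
force: [0.6, 0.4, -0.7]
width: 0.601
gripper_force: 0.0
arm 308 slope 0.005 z 0.197 s 0.03 0.13 t -0.014 0.009 med t -0.0013 tslope 0.001
rim 1354 slope 0.053 z 0.197 s 0.16 0.269 t -0.058 0.055 med t -0.0012 tslope -0.005
handle 166 slope 0.033 z 0.206 s 0.282 0.339 t -0.011 0.009 med t 0.0009 tslope 0.002
adaptor 51 ((549.67041015625, 132.73841857910156), (19.458988189697266, 48.38031005859375), 49.752044677734375)
arm 209 slope 0.007 z 0.196 s 0.03 0.13 t -0.013 0.01 med t -0.0035 tslope 0.005
rim 1038 slope 0.046 z 0.196 s 0.161 0.271 t -0.057 0.054 med t -0.0025 tslope -0.035
handle 171 slope -0.029 z 0.204 s 0.282 0.34 t -0.01 0.01 med t -0.0021 tslope 0.042
adaptor 416 ((560.1865234375, 161.89700317382812), (51.05961608886719, 93.044921875), 2.3914144039154053)
16.85 [0.34485424 0.02568869 0.35143926] [ 0.66 -0.11 -0.77  1.9  -0.08  1.32  0.87]
```

View pics/d5.png

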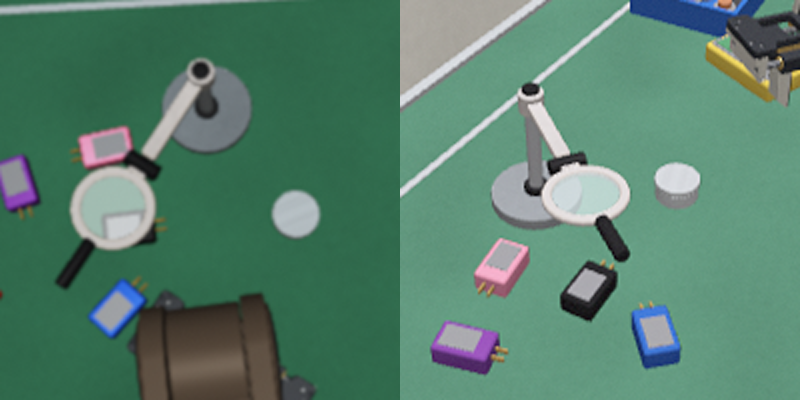

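The arm has let go and the lens stands over the adaptor. Handle height suggests the head is 2–3° above level, so I'll refine that from both views.

```bash
cat > t.py <<'E'
from h import *
import sys
ts=[]
for n in("top","side"):
    im=np.load(f"/tmp/{n}{sys.argv[1]}.npz"); P=cloud(im); hsv=cv2.cvtColor(im["pixels"],cv2.COLOR_BGR2HSV)
    d=P[...,:2]-[.737,.043]; rad=np.array([-np.cos(.616),np.sin(.616)]); tan=np.array([-np.sin(.616),-np.cos(.616)])
    s=d@rad; t=d@tan; z=P[...,2]
    up=(abs(z-.197)<.02)
    rho=np.hypot(s-.2185,t)
    glass=up&(rho<.04); rim=up&(rho>.045)&(rho<.055)
    hd=up&(s>.285)&(s<.335)
    for nm,m in(("glass",glass),("rim",rim)):
        c=np.linalg.lstsq(np.c_[s[m]-.22,t[m],np.ones(m.sum())],z[m],rcond=None)[0]; print(n,nm,m.sum(),c.round(4))
    # handle crest: max z per s bin
    b=[(sb+.005,np.percentile(z[hd&(s>=sb)&(s<sb+.01)],85).round(4)) for sb in np.arange(.285,.335,.01)]
    print(n,"handle crest",b)
    # lens centre from rim outline at rim top height
    m=((up&(s>.155)&(s<.285)&(abs(t)<.065)&(hsv[...,2]>90)).astype(np.uint8))
    m=cv2.morphologyEx(m,cv2.MORPH_OPEN,np.ones((5,5),np.uint8))
    c=max(cv2.findContours(m,0,1)[0],key=cv2.contourArea)
    w=np.array([ray(im,u,v,.195)[:2] for u,v in cv2.convexHull(c)[:,0]])
    o=cv2.fitEllipse((w*1000).astype(np.float32)); dd=np.array(o[0])/1000-[.737,.043]
    print(n,"lens",np.round(o[0],1),np.round(o[1],1),"s,t",(dd@rad).round(4),(dd@tan).round(4))
E
python3 t.py 5
python3 - <<'E'
from h import *
# arm top-surface height vs s, and adaptor offset in same frame
for n in("top","side"):
    P=cloud(np.load(f"/tmp/{n}0.npz")); d=P[...,:2]-[.737,.043]; r=np.hypot(d[...,0],d[...,1]); az=np.arctan2(d[...,1],-d[...,0])
    m=(r>.03)&(r<.13)&(abs(az-.09)<.2)&(abs(P[...,2]-.19)<.04); print(n,"arm z85",np.percentile(P[m][:,2],85).round(4))
    im=np.load(f"/tmp/{n}0.npz"); 
    m=((abs(P[...,0]-.56)<.045)&(abs(P[...,1]-.169)<.06)&(P[...,2]>.029)&(P[...,2]<.045)).astype(np.uint8)
    c=max(cv2.findContours(m,0,1)[0],key=cv2.contourArea); w=np.array([ray(im,u,v,.034)[:2] for u,v in c[:,0]])
    print(n,"adaptor top",cv2.minAreaRect((w*1000).astype(np.float32)))
E
```

```text
top glass 689 [ 0.0589 -0.0027  0.1962]
top rim 433 [ 0.0525 -0.0052  0.1996]
top arm z85 0.2003
top adaptor top ((559.0741577148438, 169.1568603515625), (49.63381576538086, 74.7715072631836), 3.291895627975464)
side arm z85 0.1983
side adaptor top ((558.6498413085938, 170.49374389648438), (50.341880798339844, 80.79878234863281), 5.244817733764648)Traceback (most recent call last):
  File "t.py", line 15, in <module>
    b=[(sb+.005,np.percentile(z[hd&(s>=sb)&(s<sb+.01)],85).round(4)) for sb in np.arange(.285,.335,.01)]
                ~~~~~~~~~~~~~^^^^^^^^^^^^^^^^^^^^^^^^^^^^^
    return _quantile_unchecked(
        a, q, axis, out, overwrite_input, method, keepdims, weights)
    return _ureduce(a,
                    func=_quantile_ureduce_func,
    ...<5 lines>...
                    overwrite_input=overwrite_input,
                    method=method)
    r = func(a, **kwargs)
    result = _quantile(arr,
                       quantiles=q,
    ...<2 lines>...
                       out=out,
                       weights=wgt)
    slices_having_nans = np.isnan(arr[-1, ...])
                                  ~~~^^^^^^^^^
IndexError: index -1 is out of bounds for axis 0 with size 0
```

```bash
sed -i 's/np.arange(.285,.335,.01)\]/np.arange(.285,.335,.01) if (hd\&(s>=sb)\&(s<sb+.01)).any()]/' t.py; python3 t.py 5; python3 - <<'E'
from h import *
p=np.array([.737-.305*np.cos(.616),.043+.305*np.sin(.616)])
print(p); go(*p,.26,np.pi-.616)
E
```

```text
top glass 689 [ 0.0589 -0.0027  0.1962]
top rim 433 [ 0.0525 -0.0052  0.1996]
top handle crest [(np.float64(0.29), np.float64(0.2088)), (np.float64(0.3), np.float64(0.209)), (np.float64(0.31), np.float64(0.2106)), (np.float64(0.32), np.float64(0.2084)), (np.float64(0.33), np.float64(0.2104))]
top lens [563.2 167.7] [112.2 115.6] s,t 0.2139 -0.0014
side glass 474 [0.0548 0.006  0.1955]
side rim 401 [0.038  0.0052 0.1975]
side handle crest [(np.float64(0.29), np.float64(0.2071)), (np.float64(0.3), np.float64(0.2065)), (np.float64(0.31), np.float64(0.2067)), (np.float64(0.32), np.float64(0.2077)), (np.float64(0.33), np.float64(0.2072))]
side lens [562.7 167.7] [112.1 116.3] s,t 0.2143 -0.0011
[0.4880602  0.21922138]
pos [0.3449 0.0257 0.3514] tool x [-0.814  0.581 -0.001] z [ 0.001 -0.001 -1.   ] shift [-0.1   6.02  2.29] turn -0.05 or 44.95 -45.05 q [ 0.66 -0.11 -0.77  1.9  -0.08  1.32  0.87] t 16.85 F [0.7 0.3 0.2] w 0.599 0.0
```

Head is about 0.05 rad above level, and the lens is within about 4 mm of the adaptor, mostly radial and so set by the stand. I'll press the handle down from above with shut fingers until its top is at 0.200.

```bash
python3 -m creep '[[-0.1,1,0,0,0],[0,1,0,0,0],[0,1,0,0,0],[0,1,0,0,0],[0,1,0,0,0],[0,1,0,0,0],[0,0,1,0,0],[0,0,1,0,0],[0,0,0.75,0,0],[0,0,0,0,0],[0,0,0,0,0]]'; python3 -c "
from h import *
go(.488,.2192,.2,np.pi-.616)"
```

```text
clock: 18.23
position: [0.4875, 0.2201, 0.2423]
ee_rot: [0.955, 2.993, 0.003]
force: [1.6, 0.1, 0.8]
width: 0.007
gripper_force: 0.0
pos [0.4875 0.2201 0.2423] tool x [-0.815  0.579  0.   ] z [ 0.001  0.002 -1.   ] shift [-0.02 -0.01  1.06] turn -0.02 or 44.98 -45.02 q [ 0.16  0.43 -0.93  1.72  0.37  1.18  0.08] t 18.225 F [1.6 0.1 0.8] w 0.007 0.0
```

```bash
python3 -m creep '[[0,0,0.4,0,0],[0,0,0.3,0,0],[0,0,0.12,0,0],[0,0,0.08,0,0],[0,0,0.08,0,0],[0,0,0.06,0,0],[0,0,0,0,0],[0,0,0,0,0],[0,0,0,0,0]]'; python3 -c "
from h import *
go(.488,.2192,.2,np.pi-.616)"
```

```text
clock: 19.35
position: [0.4874, 0.2186, 0.1996]
ee_rot: [0.957, 2.992, 0.0]
force: [-0.1, 0.1, -1.2]
width: 0.003
gripper_force: 0.0
pos [0.4874 0.2186 0.1996] tool x [-0.814  0.58  -0.   ] z [ 0.  0. -1.] shift [-0.    0.02 -0.01] turn -0.04 or 44.96 -45.04 q [ 0.14  0.47 -0.91  1.78  0.41  1.1   0.04] t 19.35 F [-0.1  0.1 -1.2] w 0.003 0.009285221640311647
```

```bash
python3 -m creep '[[0,0,-0.5,0,0],[0,0,-1,0,0],[0,0,-1,0,0],[0,0,-1,0,0],[0,-1,0,0,0],[0,-1,0,0,0],[0,-1,0,0,0],[0,-1,0,0,0],[0,-1,0,0,0],[0,-1,0,0,0],[0,0,0,0,0],[0,0,0,0,0]]'; python3 m.py 6 ; python3 t.py 6
```

```text
clock: 20.85
position: [0.3484, 0.0235, 0.3398]
ee_rot: [0.956, 2.991, -0.0]
force: [-0.2, 0.3, 0.1]
width: 0.002
gripper_force: 0.0
arm 309 slope 0.003 z 0.197 s 0.03 0.13 t -0.014 0.009 med t -0.0009 tslope 0.003
rim 1347 slope 0.001 z 0.193 s 0.16 0.268 t -0.058 0.053 med t -0.0011 tslope -0.008
handle 164 slope -0.004 z 0.197 s 0.282 0.34 t -0.011 0.009 med t 0.0007 tslope 0.011
adaptor 42 ((551.405517578125, 131.8295440673828), (16.41034698486328, 47.73333740234375), 53.37786102294922)
arm 209 slope 0.006 z 0.196 s 0.031 0.13 t -0.013 0.01 med t -0.004 tslope 0.018
rim 1092 slope -0.007 z 0.192 s 0.16 0.272 t -0.057 0.055 med t -0.0023 tslope -0.041
handle 175 slope -0.088 z 0.196 s 0.282 0.341 t -0.01 0.009 med t -0.0024 tslope 0.03
adaptor 416 ((561.4259033203125, 160.36685180664062), (51.946044921875, 94.95030975341797), 4.831079006195068)
20.95 [0.34847292 0.02405228 0.33970672] [ 0.78 -0.1  -0.88  1.91 -0.08  1.29  0.88]
top glass 681 [ 0.0034 -0.0059  0.1922]
top rim 436 [ 0.0009 -0.0025  0.1956]
top handle crest [(np.float64(0.29), np.float64(0.199)), (np.float64(0.3), np.float64(0.1991)), (np.float64(0.31), np.float64(0.1998)), (np.float64(0.32), np.float64(0.1994)), (np.float64(0.33), np.float64(0.2009))]
top lens [562.2 167.8] [112.2 114.6] s,t 0.2148 -0.0009
side glass 512 [ 0.0054 -0.0005  0.1912]
side rim 401 [-0.0135  0.0124  0.1936]
side handle crest [(np.float64(0.29), np.float64(0.1994)), (np.float64(0.3), np.float64(0.199)), (np.float64(0.31), np.float64(0.1988)), (np.float64(0.32), np.float64(0.1984)), (np.float64(0.33), np.float64(0.1983))]
side lens [560.4 170.8] [111.6 122. ] s,t 0.218 -0.0023
```

Lens is level to within about 0.005 rad and about 4 mm from centre, with the gripper clear of everything, so I'll hand it in.

```bash
python3 -c "
from cell import sign_off
print(sign_off())"
```

```text
the job is handed in; nothing more can be done
None
```

The magnifier's lens now stands level (within about 0.3° by most of my measurements) and about 4 mm off the centre of the black adaptor. The gripper is clear, I saw no sign that anything else moved, and the job was handed in at about 21 s of the 51 s allowed.

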